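Set a flange's flat against the sprung alignment bar

ROBOT

A 6-joint arm with a two-finger parallel gripper is mounted at the origin on the work surface. World frame = base frame: x ahead of the robot, y to its left, z up, the work surface at z = 0. Lengths are in mm, angles in degrees, forces in N, time in s.
With the tool pointing down it reaches from about 300 to 875 mm from the base axis. Payload 6.4 kg.
Tool frame: the origin (TCP) lies on the centre line of the jaws, within the pads' length; the fingertips stand 17 mm ahead of it and the grasp point (between the pads) lies 2 mm behind it; z points along the fingers, y is the line along which they close (so a half turn about z gives the same grasp; the last joint's range is limited). The gripper opens to 88 mm and grips with 3 to 60 N. Pads are 18 mm wide; open, the fingers measure 123 mm over their backs; the gripper's body (75 mm by 187 mm) begins 45 mm behind the grasp point.
Start: joints at [65.014, 10.359, 92.074, -0, 77.567, -11.82], TCP at [130.962, 559.902, 255.714] pointing down, gripper open.
Joint ranges: [-171.53, 171.53], [-51.25, 118.39], [17.06, 147.69], [-65.23, 245.23], [0, 150.52], [-178.68, 178.68]. Speed limits (degrees/s): [147.25, 147.25, 172.46, 180, 180, 180].

INTERFACE

Orientations are given as [roll, pitch, yaw] about the fixed x, y, z axes, in that order (R = Rz(yaw) Ry(pitch) Rx(roll)).
In Python, from workcell import sensors, grab_frame, hand_in gives the robot as it stands. The module is installed in compiled form; this text tells all that it offers.
- The arm moves only by the tool arm_command, never from a script. Its argument "motion" is a list of rows, each a list of 7 numbers: the turn, a rotation vector about the world's x, y, z in rad, then the shift along the world's x, y, z in mm, then the finger opening in mm, from 0 to 88.1. A call has 1 to 12 rows; each row is the pose to reach, as a shift and turn from the pose commanded when the call began; what a row does not reach only later rows make up. A row lasts 1/12 s, in which the tool goes at most 41.7 mm and 7.16 degrees, less where a joint would pass 70% of its speed; a pose out of reach is approached as far as the arm can. A call with a gripper value outside its range is refused whole. The fingers move at their own pace and stop on an object; "grip_force" is the grip in N (left out, the last holds). Time passes only in rows, so rows that repeat a pose let the fingers close. It gives the time, the measured TCP pose, the force, the opening and the grip force at its end, in the units of the state.
- sensors.read_state(): the state, without advancing time (a new reading comes with each control period).
- grab_frame(name): name is "scene" or "top" or "wrist"; returns a dict with "image" (480x640x3 uint8, red, green, blue), "fx", "fy", "cx", "cy" (pixels), "eye" and "attitude" of the camera in the world. Camera axes: x right, y up, looking along -z (the intrinsics and any distortion apply to the point x, -y, -z); pixel columns grow to the right and rows downward; lengths in mm; the calibration is good to about 2 mm. A picture is of the moment at which its call begins. There is no depth.
- hand_in(): hands the job in; it is judged then, once.
The state is a dict: "t": time; "qpos": joint angles; "joint_vel": joint speeds; "joint_efforts": joint torques, N m; "eef_pos": TCP position; "eef_rot": TCP orientation; "ft_force": force on the tool from outside, world axes, zero at the start; "wrist_torque": the same for the moment, N m; "finger_gap": opening from 0.0 (shut) to 1.0 (fully open); "grasp_force": force on a finger pad.
Only numpy, scipy, OpenCV 4.12 (cv2) and the standard library are available. Lean on these libraries where they do the work, as an engineer would, in place of code of your own. Each camera call takes 0.05 s, during which the arm holds its last target. There are 200 camera calls.

TASK

On the bench stands an inspection fixture carrying a steel flange with one flat side. Push the upright pin of that flange round with a fingertip until the sprung alignment bar lies flush along the flat, then let go and leave it so. Leave the other parts lying on the bench (a round flange with no flat, a bearing, a deburring tool and a carton) where they are.

Things in the scene. Friction and masses are not known exactly. Their poses are not given: they have to be found in the camera images.
- fixture: The fixture, fixed to the bench: dark steel base plate 200 x 140 mm, 16 mm thick (x -75 to 125, y -70 to 70 mm), with a grey pedestal in which the flange turns. Origin on the pedestal's axis at bench height; +x points from that axis to the alignment bar, z up. Beyond the bar a grey block (x 103 to 121 mm, top 56 mm above the bench) guides the bar's rods.
- flange_centre (a point): Centre of the flat-sided steel flange at its top face, 54 mm above the bench; its +x axis points to the middle of the flat, z up. Disc 120 mm across, 14 mm thick, one flat 66 mm long, 50 mm from the centre; a hub 32 mm across, 8 mm high on top. A boss below turns in the pedestal (1 mm play, no tipping); it turns with friction and stays where left. The flat starts 0.8 to 1.7 rad anticlockwise of the bar.
- pin (a point): Centre, half-way up, of the upright steel pin on the flange, the place to push it round: 12 mm diameter, 34 mm high (from 54 to 88 mm above the bench), 44 mm from the flange's centre, on the side opposite to the flat. A sideways push of under 15 N turns the flange.
- bar (a joint): Travel in m of the aluminium alignment bar towards the flange's axis. The bar (90 mm long, 14 mm thick, top level with the flange's top face) is pressed on the flange's edge by springs with about 2 N: it reads about 0 while it rides on the round edge and about 0.010 when it lies along the flat.
- blank: Bystander: a loose, fully round steel flange without a flat, lying on the bench by itself, 120 mm across and 14 mm thick, with the same hub and pin (top of pin 48 mm above the bench). Origin at the centre of its underside.
- bearing: Bystander: a loose steel bearing, a ring 52 mm outside, 25 mm bore, 15 mm high. Origin at the centre of its underside.
- deburrer: Bystander: a loose deburring hand tool about 150 mm long with a blue handle, lying along its x axis. Origin under its middle.
- carton: Bystander: a loose small carton 60 x 40 x 30 mm with a red band. Origin at the centre of its underside.
Things that resemble listed ones, but are neither listed nor needed, are in the scene too. Leave any red look-alike of the part that bears flange_centre alone.

How it is judged (in metres and radians):
At the end, for the whole second after the job is handed in: The flange still sits down on its pedestal (centred within 10 mm, not raised by more than 4 mm, level within 0.1 rad) with its flat towards the bar and parallel to it within 0.2 rad (about 11 degrees), and the bar has sprung in onto the flat (travel over 4 mm of about 10 mm) and is still (angle between the x axis of flange_centre and the x axis of fixture, either way round below 0.2 rad and x of pin in the frame of fixture below 0 m and horizontal distance between flange_centre and fixture below 0.01 m and height (world z) of flange_centre below 0.058 m and angle between flange_centre's own z axis and vertical below 0.1 rad and value of joint bar above 0.004 m and velocity of joint bar between -0.02 and 0.02 m/s); the robot touches nothing.
It fails at once if the loose round flange is moved by more than 15 mm (distance of blank from where it was at the start of the episode above 0.015 m).
It fails at once if the bearing is moved by more than 15 mm (distance of bearing from where it was at the start of the episode above 0.015 m).
It fails at once if the deburring tool is moved by more than 15 mm (distance of deburrer from where it was at the start of the episode above 0.015 m).
It fails at once if the carton is moved by more than 15 mm (distance of carton from where it was at the start of the episode above 0.015 m).
It also fails if it takes over 32 s, if anything falls off the work surface, if the arm or the gripper's body presses on something with over 40 N, if the wrist force passes 120 N, or if a joint passes its speed limit or range.

## Working session

There is one attempt and no reset: what is moved stays moved. The work goes in short steps, Python scripts to look and compute and a tool call to move; the robot and the scene stay as the last step left them, time stands still between calls to the robot, and variables do not carry over. Pictures are saved under pics/ and viewed, at most 10 in all, crops included, and the job is handed in when it is done.

Besides the shell and the picture viewer there is one more tool, called after "Call:" by a JSON object that holds its "name" and its "arguments", one argument or row to a line. arm_command: Moves the arm, as the interface text tells. Its arguments: {"type":"object","properties":{"motion":{"type":"array","items":{"type":"array","items":{"type":"number"}}},"grip_force":{"type":"number"}},"required":["motion"]}

```bash
mkdir -p pics; cat > h.py <<'E'
from workcell import sensors, grab_frame, hand_in
import numpy as np, cv2
from scipy.spatial.transform import Rotation as R
def snap(cam,fn):
    f=grab_frame(cam); cv2.imwrite(fn,cv2.cvtColor(f["image"],cv2.COLOR_RGB2BGR)); return f
def rot(f):
    a=np.array(f["attitude"],float)
    return a if a.shape==(3,3) else R.from_euler("xyz",a,degrees=True).as_matrix()
def ray(f,u,v,z):
    d=rot(f)@np.array([(u-f["cx"])/f["fx"],-(v-f["cy"])/f["fy"],-1]); e=np.array(f["eye"],float)
    return e+d*(z-e[2])/d[2]
E
python3 - <<'E'
from h import *
for c in ("top","scene"):
    f=snap(c,f"pics/{c}0.png"); print({k:v for k,v in f.items() if k!="image"})
print(sensors.read_state())
E
```

```text
{'fx': 440.56953845640606, 'fy': 440.56953845640606, 'cx': 323.6967819251492, 'cy': 238.4487821303453, 'eye': array([427.80288951,   8.01634271, 946.6358237 ]), 'attitude': array([ 11.48340831,  -0.85559483, -88.83283412])}
{'fx': 469.10541029894557, 'fy': 469.10541029894557, 'cx': 319.17410624101655, 'cy': 235.50072290835098, 'eye': array([1027.56657573,  410.85268384, 1132.60613071]), 'attitude': array([ 28.60090587,   0.63090982, 133.10239146])}
{'t': 0.1, 'qpos': array([ 6.50147974e+01,  1.03995894e+01,  9.21226244e+01,  8.80721266e-05,
        7.75657790e+01, -1.18192447e+01]), 'joint_vel': array([-0.01879577, -0.13273957, -0.12911083,  0.03255525,  0.09730258,
        0.07039211]), 'joint_efforts': array([ 5.17408389e-04, -4.34817588e+01, -3.42699051e+01,  7.05599715e-02,
        3.40055977e-02,  1.21264253e-05]), 'eef_pos': array([130.76042704, 559.49988965, 254.90888636]), 'eef_rot': array([-1.79913890e+02, -1.81072641e-02,  1.66834009e+02]), 'ft_force': array([0.26738673, 0.11305587, 0.33306177]), 'wrist_torque': array([-0.01411203, -0.00117851, -0.00212578]), 'grasp_force': 0.0, 'finger_gap': 1.0006752519530084}
```

View pics/top0.png

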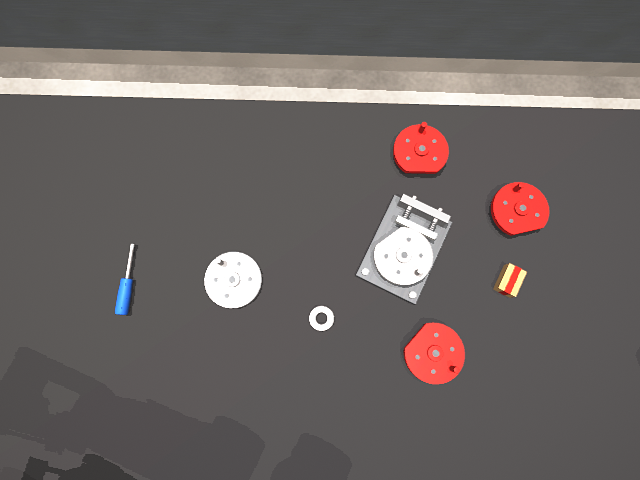

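View pics/scene0.png

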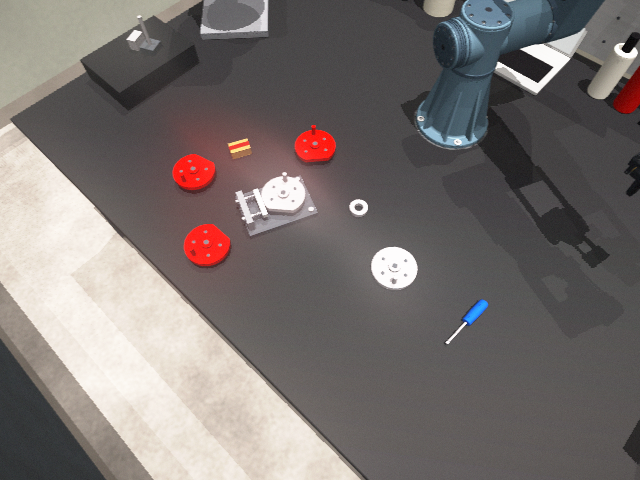

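The top view shows the fixture at about (405,250), with its bar at (417,227) and its block at (424,207). The pin is near (421,272), so the flat faces upper left. The loose blank is at (233,280). I'll zoom in and measure.

```bash
python3 - <<'E'
from h import *
f=grab_frame("top"); im=f["image"][180:320,340:480]
cv2.imwrite("pics/topcrop.png",cv2.cvtColor(cv2.resize(im,None,fx=4,fy=4,interpolation=cv2.INTER_CUBIC),cv2.COLOR_RGB2BGR))
for n,u,v,z in [("hub",404,255,62),("pintop",421,271,88),("blockL",402,197,56),("blockR",449,217,56),("barL",398,219,54),("barR",437,236,54),
 ("plateBL",358,274,16),("plateBR",415,302,16),("bearing",321,318,15),("red",435,353,0),("carton",511,280,30),("red1",421,149,0),("red2",521,208,0),("blank",233,280,14)]: print(n,ray(f,u,v,z).round(0))
E
```

```text
hub [ 577. -166.   62.]
pintop [ 542. -194.   88.]
blockL [ 702. -165.   56.]
blockR [ 661. -263.   56.]
barL [ 655. -156.   54.]
barR [ 620. -237.   54.]
plateBL [542. -76.  16.]
plateBR [ 485. -197.   16.]
bearing [448.   0.  15.]
red [ 382. -240.    0.]
carton [ 535. -396.   30.]
red1 [ 835. -221.    0.]
red2 [ 700. -443.    0.]
blank [523. 188.  14.]
```

View pics/topcrop.png

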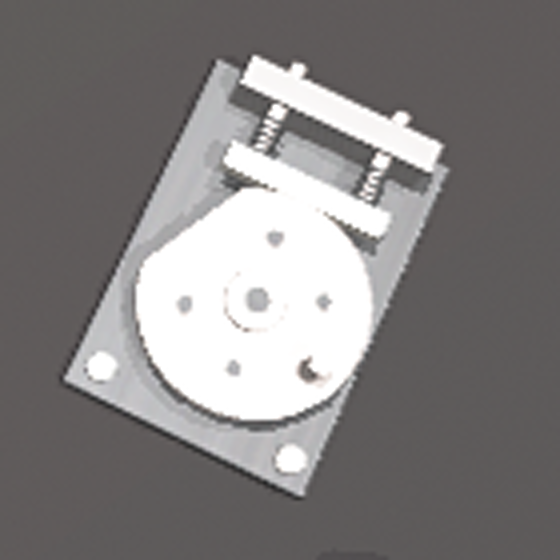

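Hub centre is about (577,-166) and the pin is at (541,-193). That gives a radius of 45 mm against the 44 mm given. The fixture's x axis points at about -24° and the flat at about 37°, so the flange must turn about 61° clockwise. I'll push with closed fingers along the chord in +y, from around (543,-231).

Call:
{"name": "arm_command", "arguments": {
  "motion": [
    [0,0,0.34,412,-791,0,0],
    [0,0,0.34,412,-791,0,0],
    [0,0,0.34,412,-791,0,0],
    [0,0,0.34,412,-791,0,0],
    [0,0,0.34,412,-791,0,0],
    [0,0,0.34,412,-791,0,0],
    [0,0,0.34,412,-791,0,0],
    [0,0,0.34,412,-791,0,0],
    [0,0,0.34,412,-791,0,0],
    [0,0,0.34,412,-791,0,0],
    [0,0,0.34,412,-791,0,0],
    [0,0,0.34,412,-791,0,0]
  ],
  "grip_force": 10
}}

```text
t: 1.15
eef_pos: [361.0, 117.1, 255.9]
eef_rot: [180.0, 0.1, -173.7]
ft_force: [0.8, 0.4, 0.2]
finger_gap: 0.118
grasp_force: 0.0
```

Call:
{"name": "arm_command", "arguments": {
  "motion": [
    [0,0,0,182,-348,0,0],
    [0,0,0,182,-348,0,0],
    [0,0,0,182,-348,0,0],
    [0,0,0,182,-348,0,0],
    [0,0,0,182,-348,0,0],
    [0,0,0,182,-348,0,0],
    [0,0,0,182,-348,0,0],
    [0,0,0,182,-348,0,0],
    [0,0,0,182,-348,0,0],
    [0,0,0,182,-348,0,0],
    [0,0,0,182,-348,0,0],
    [0,0,0,182,-348,0,0]
  ]
}}

```text
t: 2.15
eef_pos: [542.3, -229.4, 254.7]
eef_rot: [179.9, -0.1, -173.8]
ft_force: [0.3, -0.1, -0.4]
finger_gap: 0.003
grasp_force: 0.0
```

```bash
python3 - <<'E'
from h import *
s=sensors.read_state(); print(s["t"],s["eef_pos"],s["eef_rot"],s["ft_force"])
f=snap("wrist","pics/w1.png"); print({k:v for k,v in f.items() if k!="image"})
E
```

```text
2.15 [ 542.27288492 -229.43704623  254.74309496] [ 1.79914157e+02 -8.02913445e-02 -1.73780623e+02] [ 0.28676242 -0.11990426 -0.4223923 ]
{'fx': 405.4853192499615, 'fy': 405.4853192499615, 'cx': 317.21358249792553, 'cy': 238.7173362306148, 'eye': array([ 458.03131738, -238.65348065,  385.13420868]), 'attitude': array([-18.85031853,  -0.10201267,  96.13989023])}
```

View pics/w1.png

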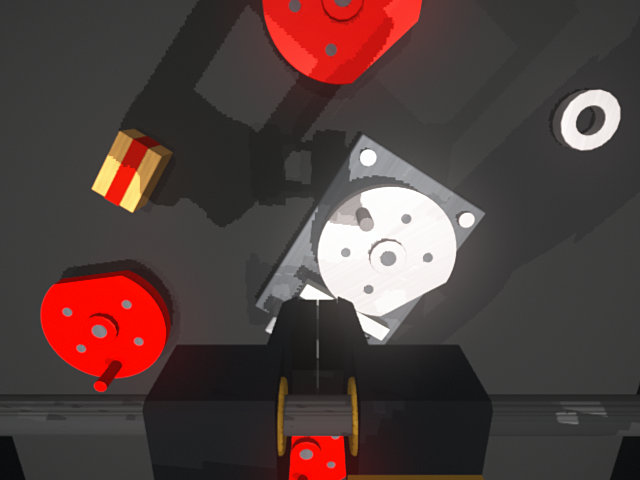

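The wrist view shows the hub centre at (388,257), the pin's top at (362,211) and its foot at (367,225). I'll check these against the first measurement.

```bash
python3 - <<'E'
from h import *
f=grab_frame("wrist")
for n,u,v,z in [("hub",388,257,62),("pintop",362,212,88),("pinfoot",367,225,54),("plate1",361,135,16),("plate2",485,213,16),("plate3",256,306,16),("screw",368,157,20)]: print(n,ray(f,u,v,z).round(1))
print(sensors.read_state()["eef_pos"])
E
```

```text
hub [ 577.5 -163.1   62. ]
pintop [ 533.8 -194.8   88. ]
pinfoot [ 553.4 -183.9   54. ]
plate1 [ 482.5 -195.4   16. ]
plate2 [540.7 -68.9  16. ]
plate3 [ 661.9 -277.6   16. ]
screw [ 500.4 -186.9   20. ]
[ 542.07408165 -227.77224867  255.24218395]
```

The dark end at (367,225) is actually the pin's top. At z 88 it casts to (543.5,-189.5), 43 mm from the hub, which agrees with the first measurement. The plate edges give a fixture axis of -24.6°, so the turn needed is about 62°. Next I lower the tips to about z 65.

Call:
{"name": "arm_command", "arguments": {
  "motion": [
    [0,0,0,0,0,-40,0],
    [0,0,0,0,0,-80,0],
    [0,0,0,0,0,-115,0],
    [0,0,0,0,0,-145,0],
    [0,0,0,0,0,-165,0],
    [0,0,0,0,0,-173,0],
    [0,0,0,0,0,-173,0],
    [0,0,0,0,0,-173,0]
  ]
}}

```text
t: 2.92
eef_pos: [543.1, -228.4, 83.8]
eef_rot: [-180.0, 0.0, -173.6]
ft_force: [0.5, -0.3, 0.2]
finger_gap: 0.007
grasp_force: 0.0
```

Call:
{"name": "arm_command", "arguments": {
  "motion": [
    [0,0,0,-1,6,0,0],
    [0,0,0,-1,12,0,0],
    [0,0,0,-2,17,0,0],
    [0,0,0,-2,21,0,0],
    [0,0,0,-3,25,0,0],
    [0,0,0,-3,29,0,0],
    [0,0,0,-4,33,0,0],
    [0,0,0,-4,37,0,0],
    [0,0,0,-5,41,0,0],
    [0,0,0,-5,45,0,0],
    [0,0,0,-6,48,0,0],
    [0,0,0,-6,48,0,0]
  ]
}}

```text
t: 3.92
eef_pos: [537.3, -182.4, 84.7]
eef_rot: [-179.8, 0.1, -173.7]
ft_force: [-2.1, -4.0, 2.7]
finger_gap: 0.004
grasp_force: 2.3
```

```bash
python3 - <<'E'
from h import *
f=grab_frame("wrist"); g=grab_frame("scene")
a=f["image"]; b=cv2.resize(g["image"][140:260,210:370],(640,480),interpolation=cv2.INTER_CUBIC)
im=cv2.resize(np.vstack([a[:,:],b]),None,fx=.62,fy=.62)
cv2.imwrite("pics/p1.png",cv2.cvtColor(im,cv2.COLOR_RGB2BGR)); print(sensors.read_state()["eef_pos"],f["eye"])
E
```

```text
[ 537.05707549 -181.85943657   84.03541271] [ 452.47656365 -191.14591266  214.7900087 ]
```

View pics/p1.png

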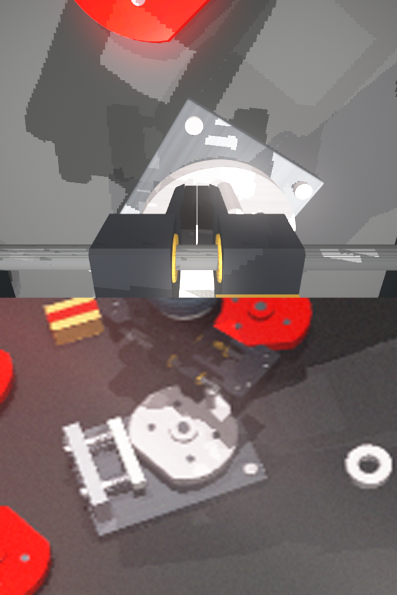

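The pin is in contact to the right of the fingers and the flange has turned most of the way, with the flat coming round to the bar. I estimate about 12 mm more.

Call:
{"name": "arm_command", "arguments": {
  "motion": [
    [0,0,0,0,3,0,0],
    [0,0,0,-1,6,0,0],
    [0,0,0,-1,8,0,0],
    [0,0,0,-1,10,0,0],
    [0,0,0,-1,12,0,0],
    [0,0,0,-1,12,0,0],
    [0,0,0,-1,12,0,0]
  ]
}}

```text
t: 4.6
eef_pos: [535.7, -168.4, 82.6]
eef_rot: [180.0, 0.0, -173.7]
ft_force: [1.4, -2.1, 0.2]
finger_gap: 0.004
grasp_force: 1.2
```

```bash
python3 - <<'E'
from h import *
g=grab_frame("scene"); b=cv2.resize(g["image"][145:250,220:360],None,fx=5,fy=5,interpolation=cv2.INTER_CUBIC)
cv2.imwrite("pics/p2.png",cv2.cvtColor(b,cv2.COLOR_RGB2BGR)); print(sensors.read_state()["eef_pos"])
E
```

```text
[ 535.68449822 -168.46976508   82.62129603]
```

View pics/p2.png

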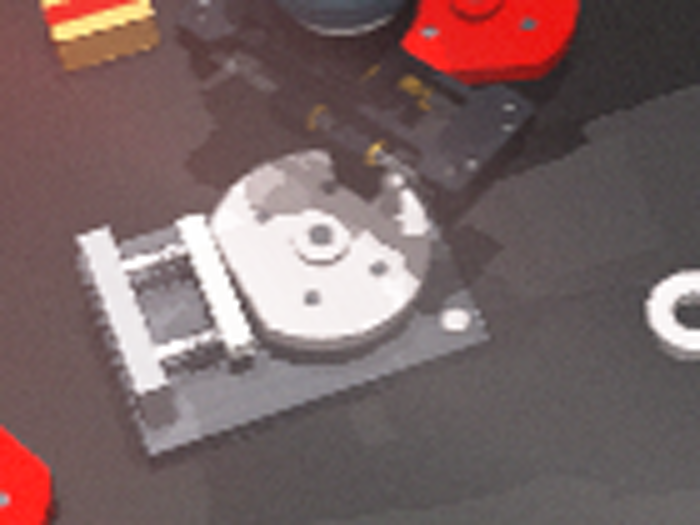

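The bar at (218,285) now lies flush along the flat. I'll back off, rise clear and check.

Call:
{"name": "arm_command", "arguments": {
  "motion": [
    [0,0,0,1,-8,0,0],
    [0,0,0,2,-20,0,0],
    [0,0,0,2,-25,20,0],
    [0,0,0,2,-25,60,0],
    [0,0,0,2,-25,100,0],
    [0,0,0,2,-25,140,0],
    [0,0,0,-20,-45,170,0],
    [0,0,0,-50,-65,180,0],
    [0,0,0,-85,-85,180,0],
    [0,0,0,-120,-100,180,0],
    [0,0,0,-150,-110,180,0],
    [0,0,0,-150,-110,180,0]
  ]
}}

```text
t: 5.65
eef_pos: [381.5, -280.8, 262.6]
eef_rot: [180.0, -0.1, -173.9]
ft_force: [0.6, -0.5, 0.0]
finger_gap: 0.003
grasp_force: 0.0
```

```bash
python3 - <<'E'
from h import *
f=grab_frame("top"); g=grab_frame("scene")
b=[cv2.resize(i,(400,400),interpolation=cv2.INTER_CUBIC) for i in (f["image"][185:305,345:465],g["image"][140:260,220:340])]
cv2.imwrite("pics/p3.png",cv2.cvtColor(np.hstack(b),cv2.COLOR_RGB2BGR)); s=sensors.read_state(); print(s["t"],s["eef_pos"],s["ft_force"])
E
```

```text
5.75 [ 384.83222876 -279.93549834  263.00034657] [ 0.21029461 -0.58496417 -0.54904938]
```

View pics/p3.png

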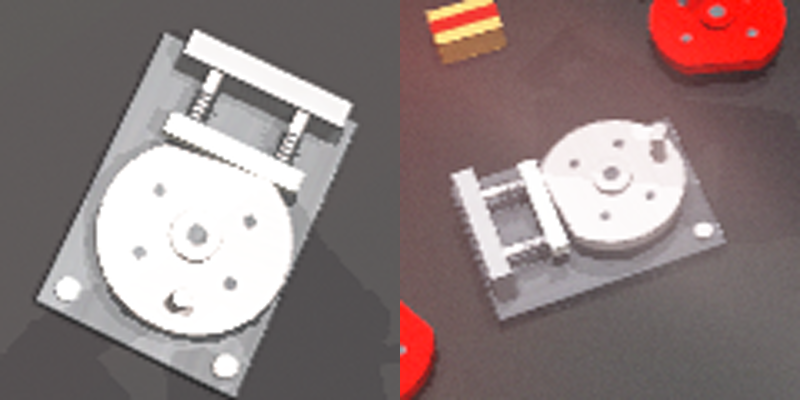

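The top view shows the pin at about (181,301) in the crop, opposite the bar, with the bar's edge parallel along the flat. I'll confirm it with numbers.

```bash
python3 - <<'E'
from h import *
f=grab_frame("top"); q=lambda u,v,z: ray(f,345+u*.3,185+v*.3,z)[:2]
h=q(197,235,62); p=q(183,299,88); o=np.array([577.5,-164.5])
for c in (h,o): d=p-c; print(h,p,np.hypot(*d),np.degrees(np.arctan2(*d[::-1])),"target 155.4")
x=np.array([.909,-.416]); print("bar mid x in fixture",(q(233,151,54)-h)@x, "before",(ray(f,417.2,227.5,54)[:2]-h)@x)
E
```

```text
[ 576.13877505 -166.15547722] [ 533.43978064 -152.16499068] 44.93259214892528 161.85842193520276 target 155.4
[ 576.13877505 -166.15547722] [ 533.43978064 -152.16499068] 45.754293623144946 164.35998693514324 target 155.4
bar mid x in fixture 60.39496294875395 before 67.99136251085389
```

The pin angle reads 162° and the bar has travelled about 8 mm. That is probably within tolerance but maybe 6° short of flush. I'll take a closer look with the wrist camera over the bar.

Call:
{"name": "arm_command", "arguments": {
  "motion": [
    [0,0,0,40,10,0,0],
    [0,0,0,80,25,0,0],
    [0,0,0,120,35,0,0],
    [0,0,0,160,50,0,0],
    [0,0,0,195,60,0,0],
    [0,0,0,230,70,0,0],
    [0,0,0,265,80,0,0],
    [0,0,0,285,85,0,0],
    [0,0,0,295,90,0,0],
    [0,0,0,295,90,0,0],
    [0,0,0,295,90,0,0]
  ]
}}

```text
t: 6.72
eef_pos: [681.3, -187.4, 261.5]
eef_rot: [179.9, -0.1, -173.5]
ft_force: [-0.6, -0.9, 0.0]
finger_gap: 0.006
grasp_force: 0.0
```

```bash
python3 - <<'E'
from h import *
f=snap("wrist","pics/w2.png"); print(sensors.read_state()["eef_pos"],f["eye"],f["attitude"])
E
```

```text
[ 680.68269904 -188.09527089  261.81907872] [ 597.1100817  -196.93194951  391.79148784] [-1.88450023e+01 -7.21450583e-02  9.63793547e+01]
```

View pics/w2.png

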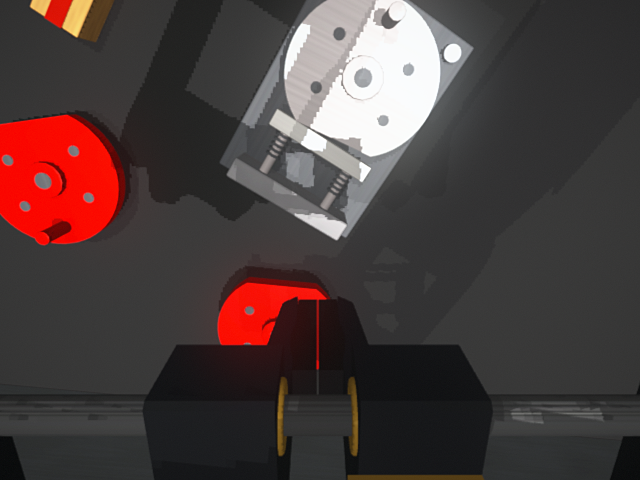

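The view shows the hub at (363,77), the pin's top at (398,9), the bar from (278,117) to (366,171) and the block from (230,166) to (345,228).

```bash
python3 - <<'E'
from h import *
f=grab_frame("wrist"); q=lambda u,v,z: ray(f,u,v,z)[:2]
h=q(363,77,62)
for u,v in((398,8),(397,10)):
    d=q(u,v,88)-h; print(h,np.hypot(*d),np.degrees(np.arctan2(*d[::-1])))
def ang(a,b): d=a-b; return np.degrees(np.arctan2(*d[::-1]))
print("bar",ang(q(366,164,54),q(280,110,54))-90+0, ang(q(370,170,54),q(280,110,54)))
print("block",ang(q(347,224,56),q(237,160,56)))
cv2.imwrite("pics/w2c.png",cv2.cvtColor(cv2.resize(f["image"][0:200,230:480],None,fx=3,fy=3,interpolation=cv2.INTER_CUBIC),cv2.COLOR_RGB2BGR))
E
```

```text
[ 576.01571722 -164.52129416] 45.41828501946416 161.68946648740118
[ 576.01571722 -164.52129416] 44.103361583664864 161.74836165307954
bar -25.04759708097204 63.37772189246476
block 65.39782033370983
```

View pics/w2c.png

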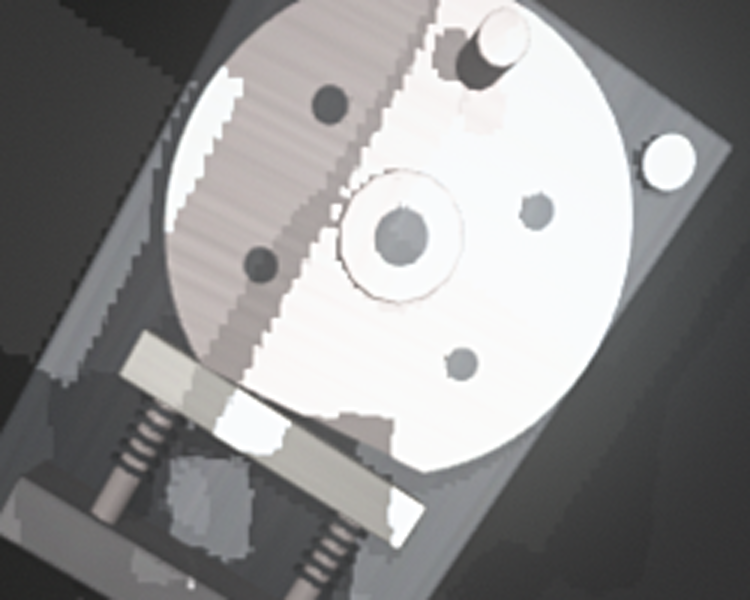

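There is a wedge-shaped gap at the right end of the bar, so the flange is about 6° short, as the pin angle said. I'll push about 4 mm further than last time, to TCP y ≈ -164.

Call:
{"name": "arm_command", "arguments": {
  "motion": [
    [0,0,0,-40,-2,0,0],
    [0,0,0,-80,-4,0,0],
    [0,0,0,-115,-6,0,0],
    [0,0,0,-135,-10,0,0],
    [0,0,0,-144,-10,-20,0],
    [0,0,0,-144,-10,-60,0],
    [0,0,0,-144,-10,-100,0],
    [0,0,0,-144,-10,-135,0],
    [0,0,0,-144,-10,-160,0],
    [0,0,0,-144,-10,-175,0],
    [0,0,0,-144,-10,-178,0],
    [0,0,0,-144,-10,-178,0]
  ]
}}

```text
t: 7.82
eef_pos: [535.5, -198.9, 84.1]
eef_rot: [179.9, -0.1, -173.7]
ft_force: [0.4, 0.3, -0.4]
finger_gap: 0.006
grasp_force: 0.0
```

Call:
{"name": "arm_command", "arguments": {
  "motion": [
    [0,0,0,0,5,0,0],
    [0,0,0,0,10,0,0],
    [0,0,0,-1,15,0,0],
    [0,0,0,-1,20,0,0],
    [0,0,0,-1,25,0,0],
    [0,0,0,-1,27,0,0],
    [0,0,0,-1,27,0,0],
    [0,0,0,-1,27,0,0]
  ]
}}

```text
t: 8.48
eef_pos: [535.8, -171.8, 85.0]
eef_rot: [-180.0, 0.0, -173.7]
ft_force: [-0.4, 0.4, -0.0]
finger_gap: 0.003
grasp_force: 0.0
```

Call:
{"name": "arm_command", "arguments": {
  "motion": [
    [0,0,0,0,2,0,0],
    [0,0,0,0,4,0,0],
    [0,0,0,0,6,0,0],
    [0,0,0,0,7,0,0],
    [0,0,0,0,8,0,0],
    [0,0,0,0,8,0,0],
    [0,0,0,0,8,0,0]
  ]
}}

```text
t: 9.07
eef_pos: [536.4, -164.8, 85.1]
eef_rot: [-179.9, 0.1, -173.7]
ft_force: [2.0, -6.1, -0.0]
finger_gap: 0.004
grasp_force: 3.1
```

Now I back off along -y, rise, and return to the viewing pose.

Call:
{"name": "arm_command", "arguments": {
  "motion": [
    [0,0,0,0,-8,0,0],
    [0,0,0,0,-20,0,0],
    [0,0,0,0,-30,15,0],
    [0,0,0,0,-30,55,0],
    [0,0,0,0,-30,95,0],
    [0,0,0,0,-30,135,0],
    [0,0,0,20,-30,170,0],
    [0,0,0,55,-30,178,0],
    [0,0,0,95,-25,178,0],
    [0,0,0,130,-25,178,0],
    [0,0,0,144,-25,178,0],
    [0,0,0,144,-25,178,0]
  ]
}}

```text
t: 10.07
eef_pos: [681.5, -188.9, 261.2]
eef_rot: [179.9, -0.0, -173.6]
ft_force: [0.1, 0.1, 0.0]
finger_gap: 0.006
grasp_force: 0.0
```

```bash
python3 - <<'E'
from h import *
f=grab_frame("wrist"); s=sensors.read_state(); print(s["t"],s["eef_pos"],s["ft_force"])
cv2.imwrite("pics/w3c.png",cv2.cvtColor(cv2.resize(f["image"][0:200,230:480],None,fx=3,fy=3,interpolation=cv2.INTER_CUBIC),cv2.COLOR_RGB2BGR))
E
```

```text
10.1167 [ 679.89511679 -188.96447945  261.14957993] [-0.54583517 -0.10572532 -0.01490925]
```

View pics/w3c.png

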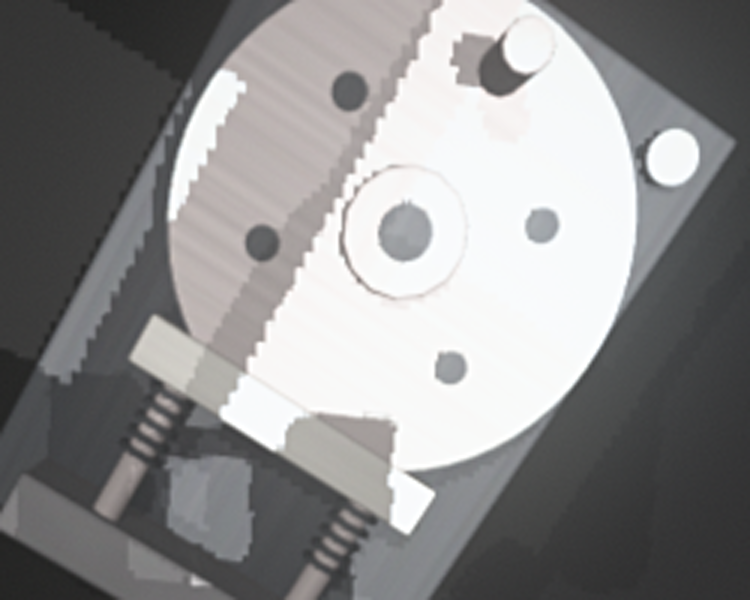

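The bar from (155,318) to (435,495) now lies flush along the flat with no wedge gap, and the arm is clear. Handing in.

```bash
python3 -c "
from h import *
print(hand_in())"
```

```text
the job is handed in; nothing more can be done
None
```

The flange is turned so the alignment bar lies flush along its flat in the last wrist image; the arm was clear of everything, and I handed the job in after about 10 s of robot time (the hand-in gave no verdict).

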